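# Nod the leaves of the stop-motion trees

## Task

Pose the three little stop-motion trees for the next frame, as if a breeze passed through: with a fingertip, lightly touch the round leaf of the white tree from above so that it droops about 20 degrees from level and stays there, then do the same to the terracotta-orange tree's leaf, and last to the dark-brown tree's leaf. Touch gently and never push a leaf down to its stop; do not pinch or lift anything, leave each tree standing where it is, and leave the jar, tin and clay alone.

Things in the scene. Friction and masses are not known exactly. Their poses are not given: they have to be found in the camera images.
- white_tree: the white model tree, loose, 0.7 kg with its grey slab foot 130 x 90 x 16 mm, standing on the 4 mm card sheet. Origin: centre of the slab's underside; z up; the leaf lies on the -x side. The trunk (20 mm thick) stands at local x = +35 mm with its hinge pin 134 mm above the origin; dead twigs on the +x side reach no higher than 8 mm above the pin, the trunk's fork 4 mm above it.
- white_tree_leaf (a joint): droop of the white tree's single round leaf, rad. 0 = leaf level, grows as its free end goes down, hard stop at 0.75 (43 degrees). Starts at 0 to 0.06. Stiff friction hinge without a spring: about 2 N straight down on the leaf moves it, and it stays where it is left.
- white_tree_touch (a point): middle of the upper face of the white tree's leaf, the spot to touch; it moves with the leaf. The leaf is a disc 44 mm across and 5 mm thick on a 7 mm thick stalk; its middle is 70 mm from the hinge pin, towards the tree's -x. Its own z axis is the leaf's upper normal, its x axis points back to the hinge. Level, it is 136.5 mm above the tree's origin.
- white_tree_hinge (a point): middle of the white tree's hinge pin at the top of its trunk (the pin runs along the tree's y).
- clay_tree: the terracotta-orange model tree, loose, 0.7 kg with its grey slab foot 130 x 90 x 16 mm, standing on the 4 mm card sheet. Origin: centre of the slab's underside; z up; the leaf lies on the -x side. The trunk (20 mm thick) stands at local x = +35 mm with its hinge pin 142 mm above the origin; dead twigs on the +x side reach no higher than 8 mm above the pin, the trunk's fork 4 mm above it.
- clay_tree_leaf (a joint): droop of the terracotta-orange tree's single round leaf, rad. 0 = leaf level, grows as its free end goes down, hard stop at 0.75 (43 degrees). Starts at 0 to 0.06. Stiff friction hinge without a spring: about 2 N straight down on the leaf moves it, and it stays where it is left.
- clay_tree_touch (a point): middle of the upper face of the terracotta-orange tree's leaf, the spot to touch; it moves with the leaf. The leaf is a disc 44 mm across and 5 mm thick on a 7 mm thick stalk; its middle is 70 mm from the hinge pin, towards the tree's -x. Its own z axis is the leaf's upper normal, its x axis points back to the hinge. Level, it is 144.5 mm above the tree's origin.
- clay_tree_hinge (a point): middle of the terracotta-orange tree's hinge pin at the top of its trunk (the pin runs along the tree's y).
- brown_tree: the dark-brown model tree, loose, 0.7 kg with its grey slab foot 130 x 90 x 16 mm, standing on the 4 mm card sheet. Origin: centre of the slab's underside; z up; the leaf lies on the -x side. The trunk (20 mm thick) stands at local x = +35 mm with its hinge pin 150 mm above the origin; dead twigs on the +x side reach no higher than 8 mm above the pin, the trunk's fork 4 mm above it.
- brown_tree_leaf (a joint): droop of the dark-brown tree's single round leaf, rad. 0 = leaf level, grows as its free end goes down, hard stop at 0.75 (43 degrees). Starts at 0 to 0.06. Stiff friction hinge without a spring: about 2 N straight down on the leaf moves it, and it stays where it is left.
- brown_tree_touch (a point): middle of the upper face of the dark-brown tree's leaf, the spot to touch; it moves with the leaf. The leaf is a disc 44 mm across and 5 mm thick on a 7 mm thick stalk; its middle is 70 mm from the hinge pin, towards the tree's -x. Its own z axis is the leaf's upper normal, its x axis points back to the hinge. Level, it is 152.5 mm above the tree's origin.
- brown_tree_hinge (a point): middle of the dark-brown tree's hinge pin at the top of its trunk (the pin runs along the tree's y).
- paint_jar: bystander: yellow paint jar with white cap, 42 mm across, 62 mm high; origin under its centre
- tin: bystander: open brass-coloured tin, 105 x 65 x 24 mm; origin under its centre
- clay_pack: bystander: packet of clay, white with a purple end, 100 x 45 x 26 mm; origin under its centre
- clay_log: bystander: small white bar of clay, 70 x 22 x 22 mm; origin under its centre
Mind the look-alikes: they are no part of the job. Leave any blue look-alike of the brown_tree alone. What is shaped like the clay_tree but blue is not meant.

How it is judged:
By the outcome, as a careful person would: the job done as asked, in the order asked, and still so for the second after the job is handed in, with the robot touching nothing.
It also fails if it takes over 51 s, if anything falls off the work surface, if the arm or the gripper's body presses on something with over 40 N, if the wrist force passes 120 N, or if a joint passes its speed limit or range.

## Robot

A 7-joint arm with a two-finger parallel gripper is mounted at the origin on the work surface. World frame = base frame: x ahead of the robot, y to its left, z up, the work surface at z = 0. Lengths are in mm, angles in rad, forces in N, time in s.
With the tool pointing down it reaches from about 425 to 975 mm from the base axis. Payload 16.7 kg.
Tool frame: the origin (TCP) lies at the very end of the fingers, on their centre line; the grasp point (between the pads) lies 19 mm behind it (r.pinch_z is the distance from the TCP to the grasp point, in mm); z points along the fingers, y is the line along which they close (so a half turn about z gives the same grasp; the last joint's range is limited). The gripper opens to 85 mm and grips with 20 to 120 N. Pads are 22 mm wide; open, the fingers measure 114 mm over their backs; the gripper's body (76 mm by 85 mm) begins 54 mm behind the grasp point. The pads swing forward as they close: fully open they stand 13 mm farther back than shut.
Start: joints at [-1.304, 0.426, 0.074, 1.606, -0.034, 1.111, -0.067], TCP at [272.648, 617.446, 231.302] pointing down, gripper open.
Joint ranges: [-2.85, 2.85], [-0.5, 2.14], [-1.23, 1.37], [0.21, 2.46], [-1.02, 4.16], [0.16, 2.05], [-2.73, 2.73]. Speed limits (rad/s): [1.89, 1.89, 2.39, 2.39, 3.01, 3.01, 3.01].

## Interface

Orientations are given as a unit quaternion [w, x, y, z].
In Python, from cell import monitor, read_camera, r gives the robot as it stands. The module is installed in compiled form; this text tells all that it offers.
- The arm moves only by the shell command python3 -m handwheel 'ROWS' [FORCE]. ROWS is JSON, one flat list of numbers, 7 for each row, row after row: the turn, a rotation vector about the tool's x, y, z in degrees, then the shift along the tool's x, y, z in m, then the gripper's target within -1 to 1 (shut at 1, half-way at 0, fully open at -1). A call has 1 to 5 rows; each row is the pose to reach, as a shift and turn from the pose commanded when the call began, along the tool's axes at that moment; what a row does not reach only later rows make up. A row lasts 1/12 s, in which the tool goes at most 41.7 mm and 7.16 degrees, less where a joint would pass 70% of its speed; a pose out of reach is approached as far as the arm can. A call with a gripper value outside its range is refused whole. The fingers move at their own pace and stop on an object; FORCE is the grip in N (left out, the last holds). Time passes only in rows, so rows that repeat a pose let the fingers close. It gives the time, the measured TCP pose, the force, the opening and the grip force at its end, in the units of the state.
- monitor.read_state(): the state, without advancing time (a new reading comes with each control period).
- read_camera(name): name is "scene" or "top" or "wrist"; returns a dict with "pixels" (400x640x3 uint8, red, green, blue), "mtx" (3x3 intrinsics, pixels), "extrinsics" (4x4, takes a point from camera to world coordinates). Camera axes: x right, y up, looking along -z (the intrinsics and any distortion apply to the point x, -y, -z); pixel columns grow to the right and rows downward; lengths in mm; the calibration is good to about 2 mm. A picture is of the moment at which its call begins. There is no depth.
- r.finish_job(): hands the job in; it is judged then, once.
The state is a dict: "t": time; "joint_positions": joint angles; "dq": joint speeds; "joint_torque": joint torques, N m; "position": TCP position; "tool_rot": TCP orientation; "contact_force": force on the tool from outside, world axes, zero at the start; "wrist_torque": the same for the moment, N m; "gripper_width": finger opening in mm; "grip_force": force on a finger pad.
Only numpy, scipy, OpenCV 4.12 (cv2) and the standard library are available. Lean on these libraries where they do the work, as an engineer would, in place of code of your own. Each camera call takes 0.05 s, during which the arm holds its last target. There are 200 camera calls.

## Working session

There is one attempt and no reset: what is moved stays moved. The work goes in short steps, Python scripts to look and compute and a shell command to move; the robot and the scene stay as the last step left them, time stands still between calls to the robot, and variables do not carry over. Pictures are saved under pics/ and viewed, at most 10 in all, crops included, and the job is handed in when it is done.

```bash
mkdir -p pics
python3 - <<'E'
from cell import monitor, read_camera, r
import cv2,numpy as np
for n in ("scene","top"):
    c=read_camera(n); cv2.imwrite(f"pics/{n}0.png",c["pixels"][:,:,::-1]); np.savez(f"{n}0.npz",**c)
    print(n,c["mtx"].round(1).tolist(),c["extrinsics"].round(3).tolist(),[k for k in c])
s=monitor.read_state();print({k:np.round(v,3).tolist() for k,v in s.items()})
E
```

```text
scene [[507.5, 0.0, 319.7], [0.0, 507.5, 195.9], [0.0, 0.0, 1.0]] [[-0.193, -0.838, 0.51, 1102.485], [0.981, -0.158, 0.111, 136.641], [-0.012, 0.522, 0.853, 1151.156], [0.0, 0.0, 0.0, 1.0]] ['pixels', 'mtx', 'extrinsics']
top [[431.8, 0.0, 313.1], [0.0, 431.8, 199.1], [0.0, 0.0, 1.0]] [[-0.003, 0.995, -0.101, 365.059], [-1.0, -0.005, -0.026, -19.263], [-0.026, 0.101, 0.995, 1203.83], [0.0, 0.0, 0.0, 1.0]] ['pixels', 'mtx', 'extrinsics']
{'t': 0.1, 'joint_positions': [-1.305, 0.427, 0.074, 1.607, -0.034, 1.111, -0.067], 'dq': [-0.0, -0.001, 0.0, -0.002, -0.001, -0.001, 0.002], 'joint_torque': [0.009, -95.153, 3.773, -46.44, 0.02, 0.007, 0.0], 'position': [272.521, 617.139, 230.681], 'tool_rot': [-0.0, 0.206, 0.978, -0.001], 'contact_force': [0.18, -0.04, 0.666], 'wrist_torque': [0.06, -0.027, 0.049], 'grip_force': 0.0, 'gripper_width': 85.343}
```

View pics/scene0.png

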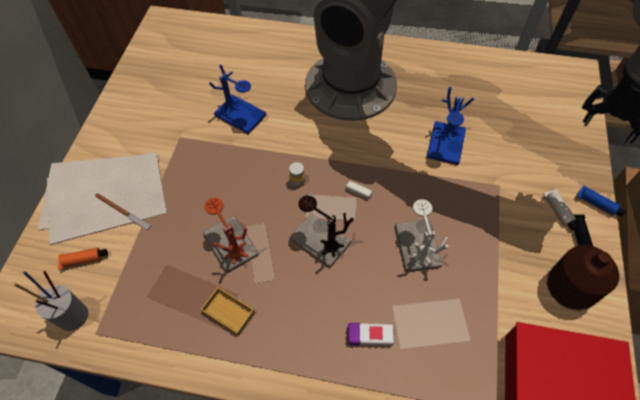

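View pics/top0.png

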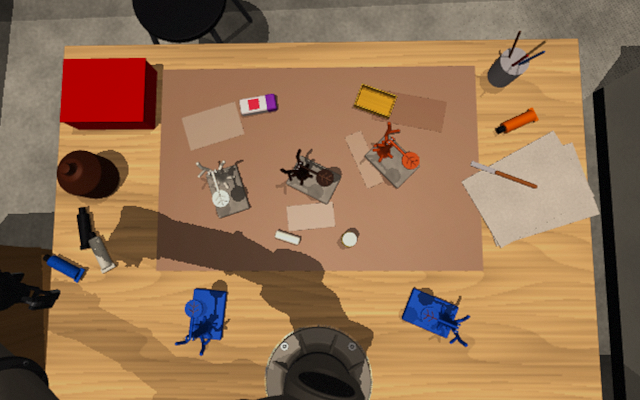

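The scene view shows the leaves at white (423,207), brown (308,204) and orange (214,207). In the top view they are at white (221,198), brown (326,177) and orange (411,160). The blue look-alikes stand near the base.

```bash
cat > h.py <<'E'
import numpy as np,cv2
def ray(c,uv):
    K,E=c["mtx"],c["extrinsics"]; p=np.linalg.inv(K)@[uv[0],uv[1],1]
    return E[:3,3],E[:3,:3]@np.array([p[0],-p[1],-p[2]])
def plane(c,uv,z):
    o,d=ray(c,uv); return o+d*(z-o[2])/d[2]
def tri(a,ua,b,ub):
    o1,d1=ray(a,ua);o2,d2=ray(b,ub)
    t=np.linalg.lstsq(np.c_[d1,-d2],o2-o1,rcond=None)[0]
    p,q=o1+t[0]*d1,o2+t[1]*d2; return (p+q)/2,np.linalg.norm(p-q)
def proj(c,P):
    E=c["extrinsics"]; q=E[:3,:3].T@(np.asarray(P)-E[:3,3]); q=c["mtx"]@[q[0],-q[1],-q[2]]; return q[:2]/q[2]
E
python3 - <<'E'
import numpy as np,cv2
rows=[]
for n,C in (("top",[(221,185),(317,175),(397,155)]),("scene",[(423,230),(322,225),(228,230)])):
    im=np.load(n+"0.npz")["pixels"][:,:,::-1]
    t=[]
    for u,v in C:
        k=im[v-44:v+44,u-44:u+44]; k=cv2.resize(k,(264,264),interpolation=cv2.INTER_NEAREST)
        for i in range(0,88,10):
            cv2.line(k,(i*3,0),(i*3,5),(0,255,255),1);cv2.line(k,(0,i*3),(5,i*3),(0,255,255),1)
        t.append(k)
    rows.append(np.hstack(t))
cv2.imwrite("pics/crops.png",np.vstack(rows))
E
```

```text
(no output)
```

View pics/crops.png

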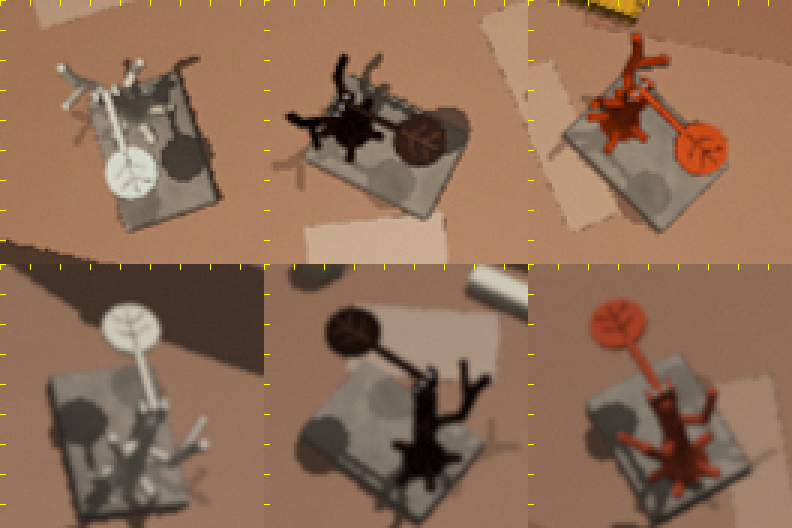

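```bash
python3 -m handwheel '[0,0,0,0,0,0,1, 0,0,0,0,0,0,1, 0,0,0,0,0,0,1, 0,0,0,0,0,0,1, 0,0,0,0,0,0,1]' 20
```

```text
t: 0.52
position: [272.6, 617.4, 231.2]
tool_rot: [-0.0, 0.206, 0.978, -0.0]
contact_force: [-0.2, 0.6, -0.7]
gripper_width: 25.6
grip_force: 0.0
```

The crops show leaf discs and hinge ends clearly. Top view: white leaf (220.7,198.7) and hinge (212,172), brown (325,177) and (302.3,165.7), orange (410.7,160.7) and (390.3,140.3).

Run:
```python
from h import *
from cell import monitor
T,S=np.load("top0.npz"),np.load("scene0.npz")
T={k:T[k] for k in T};S={k:S[k] for k in S}
D={"white":((220.7,198.7),(422.7,207.3),(212,172),(429.7,233),140.5),
"clay":((410.7,160.7),(214,206),(390.3,140.3),(228.7,228.7),148.5),
"brown":((325,177),(307.3,203),(302.3,165.7),(332.7,219),156.5)}
for n,(a,b,c,d,z) in D.items():
    L,e=tri(T,a,S,b);H,f=tri(T,c,S,d)
    v=H-L
    print(n,"leaf",L.round(1),round(e,1),"plane",plane(T,a,z).round(1),plane(S,b,z).round(1),"hinge",H.round(1),round(f,1),"hpl",plane(T,c,z-2.5+4).round(1),plane(S,d,z+1.5).round(1),"len",np.hypot(*v[:2]).round(1),"yaw to hinge deg",np.degrees(np.arctan2(v[1],v[0])).round(1))
from scipy.spatial.transform import Rotation as R
s=monitor.read_state(); q=s["tool_rot"]
print(R.from_quat(q,scalar_first=True).as_matrix().round(3),s["gripper_width"],s["position"],np.round(s["contact_force"],1))
```

```text
white leaf [476.8 242.9 128.6] 3.4 plane [475.9 238.3 140.5] [483.6 243.3 140.5] hinge [544.1 264.2 134.7] 2.2 hpl [543.  261.1 142. ] [547.8 264.3 142. ] len 70.6 yaw to hinge deg 17.6
clay leaf [ 568.3 -233.4  137.5] 3.9 plane [ 566.7 -233.1  148.5] [ 573.9 -227.3  148.5] hinge [ 620. -183.  139.] 5.3 hpl [ 618.1 -183.8  150. ] [ 625.  -176.9  150. ] len 72.2 yaw to hinge deg 44.3
brown leaf [527.  -20.  149.3] 3.4 plane [526.3 -21.7 156.5] [530.8 -17.2 156.5] hinge [555.8  40.4 144.8] 11.7 hpl [554.5  33.9 158. ] [561.8  47.3 158. ] len 66.9 yaw to hinge deg 64.5
[[-0.915  0.404 -0.   ]
 [ 0.404  0.915 -0.   ]
 [ 0.    -0.    -1.   ]] 25.63663347990202 [272.59439403 617.42057742 231.2495117 ] [-0.2  0.6 -0.7]
```

```bash
python3 -m handwheel '[0,0,0,0,0,0,1, 0,0,0,0,0,0,1, 0,0,0,0,0,0,1]' 20
```

```text
t: 0.77
position: [272.7, 617.4, 231.3]
tool_rot: [-0.0, 0.206, 0.978, -0.0]
contact_force: [0.5, -0.3, 0.1]
gripper_width: -0.1
grip_force: 0.0
```

```bash
python3 -m handwheel '[0,0,0,-0.154,-0.12,0,1, 0,0,0,-0.154,-0.12,0,1, 0,0,0,-0.154,-0.12,0,1, 0,0,0,-0.154,-0.12,0,1, 0,0,0,-0.154,-0.12,0,1]'
python3 -m handwheel '[0,0,0,-0.154,-0.12,0,1, 0,0,0,-0.154,-0.12,0,1, 0,0,0,-0.154,-0.12,0,1, 0,0,0,-0.154,-0.12,0,1, 0,0,0,-0.154,-0.12,0,1]'
python3 -m handwheel '[0,0,35,0,0,0,1, 0,0,35,0,0,0,1, 0,0,35,0,0,0,1, 0,0,35,0,0,0,1, 0,0,35,0,0,0,1]'
python3 -m handwheel '[0,0,35,0,0,0,1, 0,0,35,0,0,0,1, 0,0,35,0,0,0,1, 0,0,35,0,0,0,1, 0,0,35,0,0,0,1]'
python3 -m handwheel '[0,0,35,0,0,0,1, 0,0,35,0,0,0,1, 0,0,35,0,0,0,1, 0,0,35,0,0,0,1, 0,0,35,0,0,0,1]'
python3 -m handwheel '[0,0,33,0,0,0,1, 0,0,33,0,0,0,1, 0,0,33,0,0,0,1, 0,0,33,0,0,0,1, 0,0,33,0,0,0,1]'
```

```text
t: 1.18
position: [367.0, 441.8, 231.5]
tool_rot: [0.0, 0.208, 0.978, -0.0]
contact_force: [0.4, 0.4, 1.1]
gripper_width: -0.2
grip_force: 0.0
t: 1.6
position: [459.0, 269.8, 231.7]
tool_rot: [0.0, 0.208, 0.978, 0.0]
contact_force: [0.1, 0.3, -0.3]
gripper_width: 0.1
grip_force: 0.0
t: 2.02
position: [457.5, 273.4, 231.4]
tool_rot: [0.0, 0.494, 0.869, 0.0]
contact_force: [-0.0, -0.4, 0.2]
gripper_width: 0.2
grip_force: 0.0
t: 2.43
position: [457.5, 273.5, 231.4]
tool_rot: [-0.0, 0.733, 0.681, 0.0]
contact_force: [-0.4, 0.1, 0.0]
gripper_width: 0.1
grip_force: 0.0
t: 2.85
position: [457.5, 273.5, 231.5]
tool_rot: [-0.0, 0.903, 0.429, 0.0]
contact_force: [0.8, 0.2, -0.9]
gripper_width: 0.1
grip_force: 0.0
t: 3.27
position: [457.5, 273.5, 231.4]
tool_rot: [-0.0, 0.988, 0.154, 0.0]
contact_force: [1.4, 0.4, 0.4]
gripper_width: 0.2
grip_force: 0.0
```

```bash
python3 -m handwheel '[0,0,0,0.0074,0.0375,0.055,1, 0,0,0,0.0074,0.0375,0.055,1, 0,0,0,0.0074,0.0375,0.055,1, 0,0,0,0.0074,0.0375,0.055,1]'
python3 - <<'E'
from cell import monitor, read_camera
import cv2,numpy as np
from h import *
t=[]
for n in ("scene","wrist"):
    c=read_camera(n); p=c["pixels"][:,:,::-1].copy()
    if n=="scene": u,v=proj(c,[480,241,140]).astype(int); p=cv2.resize(p[v-50:v+50,u-66:u+67],(399,300),interpolation=cv2.INTER_NEAREST)
    else: print(proj(c,monitor.read_state()["position"])); p=cv2.resize(p,(400,300))
    t.append(p)
cv2.imwrite("pics/w1.png",np.hstack(t))
E
```

```text
t: 3.6
position: [476.0, 239.3, 175.7]
tool_rot: [0.001, 0.988, 0.157, -0.001]
contact_force: [0.8, -0.5, 0.1]
gripper_width: 0.1
grip_force: 0.0
[320.52792359 270.68474391]
```

View pics/w1.png

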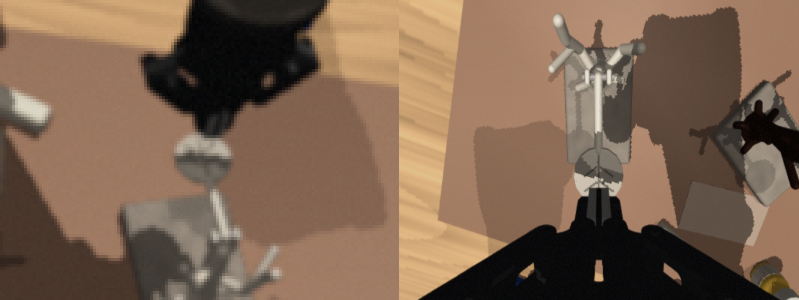

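The leaf is laterally centred under the finger. In the wrist view its disc is at about (317,229) full-res, with the TCP projecting to (320,271).

```bash
python3 - <<'E'
from cell import monitor, read_camera
from h import *
c=read_camera("wrist")
print(plane(c,(317,229),139.5), plane(c,(317,100),143), monitor.read_state()["position"], c["extrinsics"].round(2).tolist(), c["mtx"][0,0])
E
python3 -m handwheel '[0,0,0,0,0,0.012,1, 0,0,0,0,0,0.024,1, 0,0,0,0,0,0.027,1, 0,0,0,0,0,0.030,1]'
```

```text
[481.36116276 244.92153336 139.5       ] [544.70523333 265.45641552 143.        ] [476.37886699 241.09168699 177.21321726] [[0.31, 0.91, 0.26, 543.76], [-0.95, 0.3, 0.09, 263.84], [-0.0, -0.28, 0.96, 319.39], [0.0, 0.0, 0.0, 1.0]] 354.31568065408493
t: 4.08
position: [475.7, 240.1, 145.4]
tool_rot: [0.0, 0.987, 0.158, -0.001]
contact_force: [-0.4, -0.7, 0.2]
gripper_width: -0.3
grip_force: 0.0
```

```bash
python3 -m handwheel '[0,0,0,0.002,-0.001,0.001,1, 0,0,0,0.002,-0.001,0.002,1]' | sed -n '1,4p'
for i in 1; do
python3 -m handwheel '[0,0,0,0,0,0.001,1, 0,0,0,0,0,0.002,1]' | sed -n '2p;4p'
python3 -m handwheel '[0,0,0,0,0,0.001,1, 0,0,0,0,0,0.002,1]' | sed -n '2p;4p'
python3 -m handwheel '[0,0,0,0,0,0.001,1, 0,0,0,0,0,0.002,1]' | sed -n '2p;4p'
python3 -m handwheel '[0,0,0,0,0,0.001,1, 0,0,0,0,0,0.002,1]' | sed -n '2p;4p'
python3 -m handwheel '[0,0,0,0,0,0.001,1, 0,0,0,0,0,0.002,1]' | sed -n '2p;4p'
done
```

```text
t: 4.25
position: [478.0, 242.0, 144.3]
tool_rot: [0.0, 0.987, 0.158, 0.0]
contact_force: [-0.3, -0.3, -0.3]
position: [477.9, 241.8, 142.4]
contact_force: [-0.9, -0.4, -0.8]
position: [477.8, 241.8, 140.4]
contact_force: [0.5, -1.0, -0.5]
position: [477.8, 241.8, 138.3]
contact_force: [-0.4, -0.4, -1.0]
position: [477.8, 241.8, 136.3]
contact_force: [-0.6, -0.4, 1.7]
position: [477.9, 241.8, 134.3]
contact_force: [0.5, 0.1, 3.2]
```

```bash
python3 -m handwheel '[0,0,0,0,0,0.0025,1, 0,0,0,0,0,0.005,1, 0,0,0,0,0,0.0075,1, 0,0,0,0,0,0.010,1, 0,0,0,0,0,0.0135,1]'
cat > look.py <<'E'
import sys
from cell import monitor, read_camera
from h import *
x,y,z=map(float,sys.argv[1:4])
t=[]
for n in ("scene","wrist","top"):
    c=read_camera(n); np.savez(sys.argv[4]+n+".npz",**c); p=c["pixels"][:,:,::-1].copy()
    u,v=proj(c,[x,y,z]).astype(int); w=70 if n=="wrist" else 32
    k=cv2.resize(p[max(v-w,0):v+w,u-w:u+w],(264,264),interpolation=cv2.INTER_NEAREST); t.append(k); print(n,u-w,max(v-w,0),264/2/w)
cv2.imwrite("pics/"+sys.argv[4]+".png",np.hstack(t))
E
python3 -m handwheel '[0,0,0,0,0,-0.02,1, 0,0,0,0,0,-0.04,1,0,0,0,-0.03,0,-0.08,1, 0,0,0,-0.06,0,-0.08,1]'; python3 look.py 500 248 130 wA
```

```text
t: 5.5
position: [477.9, 241.8, 120.6]
tool_rot: [-0.0, 0.987, 0.158, 0.0]
contact_force: [1.4, 0.2, 2.5]
gripper_width: 0.1
grip_force: 1.0
t: 5.83
position: [423.0, 223.5, 203.5]
tool_rot: [-0.0, 0.988, 0.157, 0.002]
contact_force: [-0.0, 0.7, -0.1]
gripper_width: 0.1
grip_force: 0.0
scene 391 184 4.125
wrist 250 1 1.8857142857142857
top 186 157 4.125
```

View pics/wA.png

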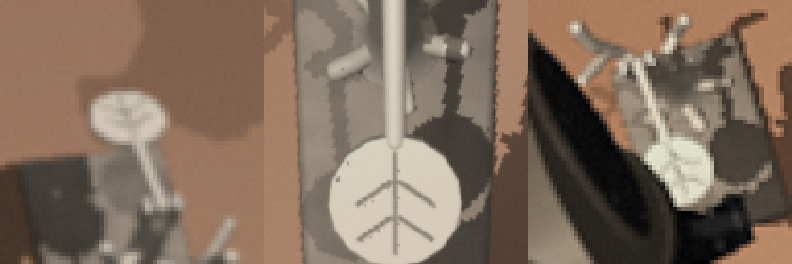

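The white leaf has drooped: its centre is now at scene (422.0,212.4), top (222.6,198.9) and wrist (319.5,107).

```bash
cat > droop.py <<'E'
from h import *
def leaf(H,yaw,th):  # centre of leaf upper face
    e=-np.array([np.cos(yaw),np.sin(yaw),0]); z=np.array([0,0,1.])
    return np.array(H)+70*(np.cos(th)*e-np.sin(th)*z)+2.5*(np.sin(th)*e+np.cos(th)*z)
def show(H,yawd,obs,old):
    for n,c,uv,u0 in obs:
        for th0 in (0,.03,.06):
            p0=proj(c,leaf(H,np.radians(yawd),th0))
            b=(np.array(u0)-p0) if u0 else np.zeros(2)
            e=[np.linalg.norm(proj(c,leaf(H,np.radians(yawd),t))+b-uv) for t in np.radians(np.arange(0,40,.5))]
            print(n,th0,"droop",np.argmin(e)*.5,"res px",round(min(e),2),"bias",b.round(1))
E
python3 - <<'E'
from droop import *
L=lambda f:dict(np.load(f))
H=[546.5,264,138]
show(H,18.2,[("scene",L("wAscene.npz"),(422.0,212.4),(422.7,207.3)),("top",L("wAtop.npz"),(222.6,198.9),(220.7,198.7)),("wrist",L("wAwrist.npz"),(319.5,107),None)],0)
for n in ("scene","top"):
    im=L(f"wA{n}.npz")["pixels"]; im0=L(f"{n}0.npz")["pixels"]
    for I,uv in ((im,(422,212) if n=="scene" else (222,199)),(im0,(422,207) if n=="scene" else (221,199))):
        m=((I.astype(int).min(2)>140)).astype(np.uint8); m=cv2.morphologyEx(m,cv2.MORPH_OPEN,np.ones((5,5),np.uint8))
        k=cv2.connectedComponentsWithStats(m); i=k[1][uv[1],uv[0]]; print(n,k[3][i],k[2][i])
E
```

```text
scene 0 droop 16.0 res px 0.46 bias [0.4 1.4]
scene 0.03 droop 17.5 res px 0.36 bias [0.5 0.9]
scene 0.06 droop 19.0 res px 0.29 bias [0.7 0.5]
top 0 droop 17.0 res px 0.29 bias [1.5 1.6]
top 0.03 droop 17.5 res px 0.51 bias [1.3 1.5]
top 0.06 droop 18.0 res px 0.71 bias [1.1 1.5]
wrist 0 droop 14.0 res px 0.3 bias [0. 0.]
wrist 0.03 droop 14.0 res px 0.3 bias [0. 0.]
wrist 0.06 droop 14.0 res px 0.3 bias [0. 0.]
scene [421.12048193 212.03012048] [413 207  17  11 166]
scene [326.1745251  199.49214696] [     0      0    640    400 247420]
top [222.88359788 196.98412698] [215 190  16  16 189]
top [220.1460177  198.46460177] [212 191  17  16 226]
```

```bash
python3 -m handwheel '[0,0,0,0.03,0,0,1, 0,0,0,0.06,0,0,1, 0,0,0,0.06,0,0.035,1, 0,0,0,0.06,0,0.065,1, 0,0,0,0.06,0,0.073,1]'
python3 -m handwheel '[0,0,0,0,0,0.004,1, 0,0,0,0,0,0.0065,1, 0,0,0,0,0,0.0085,1, 0,0,0,0,0,0.0105,1, 0,0,0,0,0,0.0105,1]'
python3 -m handwheel '[0,0,0,0,0,-0.02,1, 0,0,0,0,0,-0.05,1,0,0,0,-0.03,0,-0.08,1, 0,0,0,-0.06,0,-0.08,1]'; python3 look.py 500 248 130 wB
python3 - <<'E'
from h import *
for n,uv in (("scene",(422,213)),("top",(223,198))):
    I=np.load(f"wB{n}.npz")["pixels"]
    m=((I.astype(int).min(2)>140)).astype(np.uint8); m=cv2.morphologyEx(m,cv2.MORPH_OPEN,np.ones((5,5),np.uint8))
    k=cv2.connectedComponentsWithStats(m); i=k[1][uv[1],uv[0]]; print(n,k[3][i],k[2][i])
E
```

```text
t: 6.4
position: [476.4, 240.6, 123.2]
tool_rot: [0.002, 0.987, 0.158, -0.002]
contact_force: [-1.1, -0.7, 0.7]
gripper_width: -0.0
grip_force: 0.0
t: 6.82
position: [478.3, 242.1, 118.2]
tool_rot: [-0.001, 0.987, 0.158, 0.001]
contact_force: [1.2, 0.4, 0.7]
gripper_width: 0.2
grip_force: 0.4
t: 7.15
position: [423.1, 223.7, 201.7]
tool_rot: [-0.001, 0.988, 0.157, 0.003]
contact_force: [0.9, 0.1, 0.6]
gripper_width: 0.1
grip_force: 0.0
scene 391 184 4.125
wrist 251 2 1.8857142857142857
top 186 157 4.125
scene [421.02777778 212.45138889] [413 208  17  10 144]
top [222.82894737 195.46710526] [215 190  16  13 152]
```

View pics/wB.png

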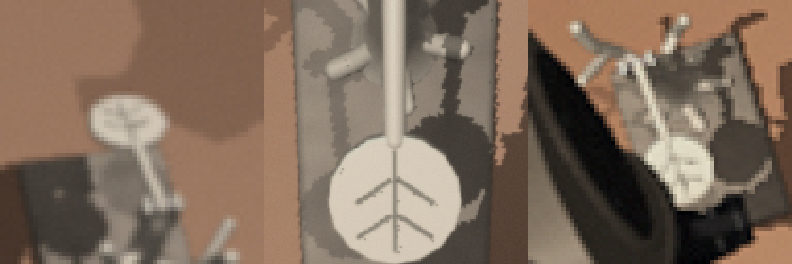

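White leaf is now at scene (422.0,213.1). By triangulated shift, disc aspect and touch height, the droop is about 19°. Next is the clay tree.

```bash
python3 -m handwheel '[0,0,0,0,0.16,-0.01,1, 0,0,0,0,0.16,-0.01,1, 0,0,0,0,0.16,-0.01,1, 0,0,0,0,0.16,-0.01,1, 0,0,0,0,0.16,-0.01,1]'
python3 -m handwheel '[0,0,0,0,0.16,0,1, 0,0,0,0,0.16,0,1, 0,0,0,0,0.16,0,1, 0,0,0,0,0.16,0,1, 0,0,0,0,0.16,0,1]'
python3 -m handwheel '[0,0,-26,0,0.157,0,1, 0,0,-26,0,0.157,0,1, 0,0,-26,0,0.157,0,1, 0,0,-26,0,0.157,0,1, 0,0,-26,0,0.157,0,1]'
python3 -m handwheel '[0,0,0,0,0,0,1, 0,0,0,0,0,0,1]'
python3 - <<'E'
from cell import monitor, read_camera
from h import *
c=read_camera("wrist"); cv2.imwrite("pics/c1.png",c["pixels"][:,:,::-1]); np.savez("c1.npz",**c)
print(proj(c,[570,-230,148]),monitor.read_state()["position"])
E
```

```text
t: 7.72
position: [472.9, 64.9, 208.4]
tool_rot: [0.0, 0.988, 0.154, 0.001]
contact_force: [-1.0, 0.2, 0.1]
gripper_width: -0.0
grip_force: 0.0
t: 8.13
position: [522.2, -88.0, 208.0]
tool_rot: [0.002, 0.988, 0.154, 0.001]
contact_force: [-1.1, 0.1, 0.1]
gripper_width: 0.3
grip_force: 0.0
t: 8.55
position: [570.3, -236.0, 207.6]
tool_rot: [0.001, 0.926, 0.378, -0.0]
contact_force: [-1.7, 0.3, -0.8]
gripper_width: -0.0
grip_force: 0.0
t: 8.72
position: [569.6, -231.2, 207.0]
tool_rot: [0.0, 0.927, 0.375, -0.0]
contact_force: [0.1, 0.9, -0.1]
gripper_width: -0.0
grip_force: 0.0
[319.52140312 224.98101592] [ 569.68599805 -229.93318383  207.00938337]
```

View pics/c1.png

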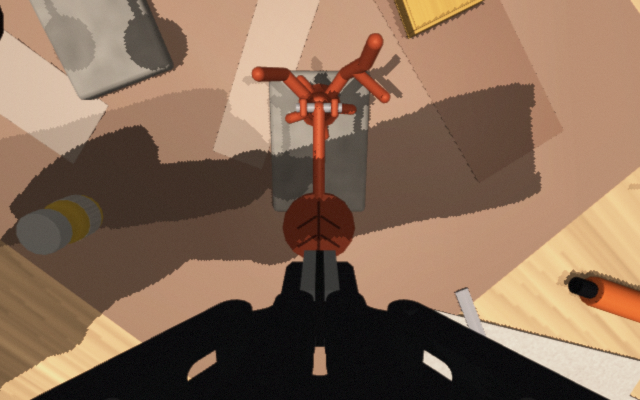

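The clay leaf's centre sits at (319,228) in the wrist view, in line with the finger, and the hinge is at (319,108), so the yaw is right.

```bash
python3 -m handwheel '[0,0,0,-0.003,0,0.02,1, 0,0,0,-0.003,0,0.04,1, 0,0,0,-0.003,0,0.052,1, 0,0,0,-0.003,0,0.055,1]' | sed -n '2p;4p'
python3 -m handwheel '[0,0,0,0,0,0.002,1, 0,0,0,0,0,0.004,1]' | sed -n '2p;4p'
python3 -m handwheel '[0,0,0,0,0,0.001,1, 0,0,0,0,0,0.002,1]' | sed -n '2p;4p'
python3 -m handwheel '[0,0,0,0,0,0.001,1, 0,0,0,0,0,0.002,1]' | sed -n '2p;4p'
python3 -m handwheel '[0,0,0,0,0,0.0025,1, 0,0,0,0,0,0.005,1, 0,0,0,0,0,0.0075,1]' | sed -n '2p;4p'
```

```text
position: [566.8, -230.5, 150.5]
contact_force: [-1.8, 0.8, 0.5]
position: [567.9, -232.0, 148.9]
contact_force: [0.2, -0.4, 0.4]
position: [567.9, -232.1, 147.1]
contact_force: [-0.1, 1.2, 2.5]
position: [567.8, -232.2, 144.7]
contact_force: [0.3, 0.9, 2.4]
position: [567.5, -232.3, 136.7]
contact_force: [1.3, 0.7, 2.0]
```

```bash
python3 -m handwheel '[0,0,0,0,0,0.0025,1, 0,0,0,0,0,0.005,1, 0,0,0,0,0,0.0075,1, 0,0,0,0,0,0.010,1, 0,0,0,0,0,0.0115,1]' | sed -n '2p;4p'
python3 -m handwheel '[0,0,0,0,0,0,1]' | sed -n '2p;4p'
python3 -m handwheel '[0,0,0,0,0,-0.02,1, 0,0,0,0,0,-0.05,1,0,0,0,-0.03,0,-0.08,1, 0,0,0,-0.06,0,-0.08,1]'; python3 look.py 580 -215 138 cA
```

```text
position: [567.2, -232.3, 124.9]
contact_force: [1.2, 0.1, 1.7]
position: [567.1, -232.3, 124.9]
contact_force: [-0.3, 0.3, 0.5]
t: 10.68
position: [526.4, -274.8, 209.8]
tool_rot: [0.002, 0.926, 0.377, 0.002]
contact_force: [0.1, -2.0, -0.1]
gripper_width: 0.1
grip_force: 0.0
scene 187 179 4.125
wrist 240 1 1.8857142857142857
top 370 124 4.125
```

View pics/cA.png

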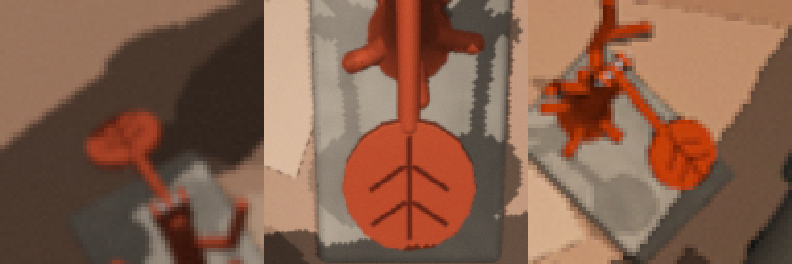

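The clay leaf has drooped, with its centre at scene (216.8,212.5) and top (407.8,161.6).

Run:
```python
from droop import *
L=lambda f:dict(np.load(f))
show([619.5,-181.5,146],44,[("scene",L("cAscene.npz"),(216.8,212.5),(214,206)),("top",L("cAtop.npz"),(407.8,161.6),(410.7,160.7))],0)
show([546.5,264,138],18.2,[("whitescene",L("wBscene.npz"),(422.0,213.1),(422.7,207.3))],0)
c=L("cAscene.npz")
for nm,H,y in (("clay",[619.5,-181.5,146],44),("white",[546.5,264,138],18.2)):
    o=c["extrinsics"][:3,3]
    for t in (15,17,19,20,21,23,25):
        a=np.radians(t);y_=np.radians(y);n=np.array([-np.cos(y_)*np.sin(a),-np.sin(y_)*np.sin(a),np.cos(a)])
        v=o-leaf(H,y_,a);print(nm,t,round(float(n@v/np.linalg.norm(v)),3))
for n,f,uv in (("white","wBscene.npz",(422,213)),("clay","cAscene.npz",(217,212))):
    I=L(f)["pixels"].astype(int)
    m=(I.min(2)>135) if n=="white" else (I[...,0]-I[...,1]>65)
    m=cv2.resize(m.astype(np.float32),None,fx=4,fy=4,interpolation=cv2.INTER_CUBIC)
    m=(m>.5).astype(np.uint8); m=cv2.morphologyEx(m,cv2.MORPH_CLOSE,np.ones((13,13)));m=cv2.morphologyEx(m,cv2.MORPH_OPEN,cv2.getStructuringElement(2,(25,25)))
    k=cv2.connectedComponentsWithStats(m); i=k[1][uv[1]*4,uv[0]*4]
    ct=cv2.findContours((k[1]==i).astype(np.uint8),0,1)[0][0]; e=cv2.fitEllipse(ct); print(n,np.array(e[0])/4,np.array(e[1])/4,e[2],min(e[1])/max(e[1]))
```

```text
scene 0 droop 20.5 res px 0.11 bias [0.5 2. ]
scene 0.03 droop 22.0 res px 0.06 bias [0.4 1.5]
scene 0.06 droop 23.0 res px 0.04 bias [0.2 1. ]
top 0 droop 20.5 res px 0.03 bias [1.2 1. ]
top 0.03 droop 21.0 res px 0.2 bias [1.4 0.8]
top 0.06 droop 21.5 res px 0.38 bias [1.6 0.6]
whitescene 0 droop 18.0 res px 0.55 bias [0.4 1.4]
whitescene 0.03 droop 19.5 res px 0.45 bias [0.5 0.9]
whitescene 0.06 droop 20.5 res px 0.36 bias [0.7 0.5]
clay 15 0.68
clay 17 0.655
clay 19 0.63
clay 20 0.617
clay 21 0.604
clay 23 0.577
clay 25 0.55
white 15 0.704
white 17 0.682
white 19 0.658
white 20 0.646
white 21 0.634
white 23 0.609
white 25 0.584
white [421.73355103 213.27056885] [11.86718941 18.0363369 ] 99.87967681884766 0.6579600655017562
clay [217.19703674 212.97349548] [11.83789444 17.71843529] 64.45618438720703 0.6681117292600308
```

```bash
python3 -m handwheel '[0,0,0,0.14,-0.14,0,1, 0,0,0,0.14,-0.14,0,1, 0,0,0,0.14,-0.14,0,1, 0,0,0,0.14,-0.14,0,1, 0,0,0,0.14,-0.14,0,1]'
python3 -m handwheel '[0,0,-20,0.039,-0.039,0,1, 0,0,-20,0.039,-0.039,0,1, 0,0,-20,0.039,-0.039,0,1, 0,0,-20,0.039,-0.039,0,1, 0,0,-20,0.039,-0.039,0,1]'
python3 - <<'E'
from cell import monitor, read_camera
from h import *
c=read_camera("wrist"); cv2.imwrite("pics/b1.png",c["pixels"][:,:,::-1]); np.savez("b1.npz",**c)
print(proj(c,[528,-19,156]),monitor.read_state()["position"])
E
```

```text
t: 11.25
position: [526.9, -72.0, 204.7]
tool_rot: [-0.0, 0.926, 0.377, -0.0]
contact_force: [0.6, -0.4, 0.7]
gripper_width: -0.0
grip_force: 0.0
t: 11.67
position: [527.9, -20.8, 205.0]
tool_rot: [-0.0, 0.848, 0.53, -0.0]
contact_force: [-0.0, -0.1, 1.0]
gripper_width: -0.1
grip_force: 0.0
[318.83949608 230.02316319] [527.89651848 -21.34566574 205.03605356]
```

View pics/b1.png

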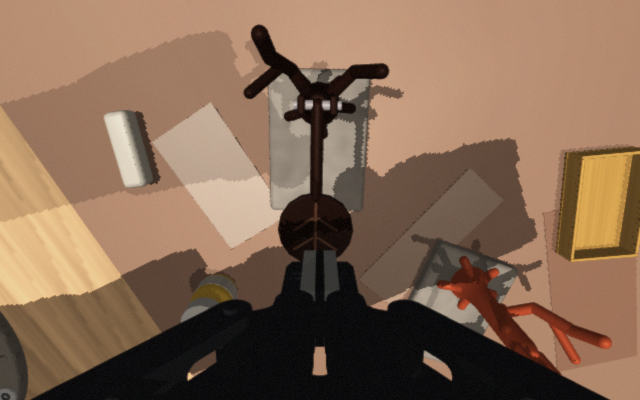

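The brown leaf's centre is at (316,226) with the finger at column 320, about 2 mm off laterally, which is fine.

```bash
python3 -m handwheel '[0,0,0,0,0,0.02,1, 0,0,0,0,0,0.035,1, 0,0,0,0,0,0.042,1, 0,0,0,0,0,0.045,1]' | sed -n '2p;4p'
python3 -m handwheel '[0,0,0,0,0,0.002,1, 0,0,0,0,0,0.004,1]' | sed -n '2p;4p'
python3 -m handwheel '[0,0,0,0,0,0.001,1, 0,0,0,0,0,0.002,1]' | sed -n '2p;4p'
python3 -m handwheel '[0,0,0,0,0,0.001,1, 0,0,0,0,0,0.002,1]' | sed -n '2p;4p'
python3 -m handwheel '[0,0,0,0,0,0.0025,1, 0,0,0,0,0,0.005,1, 0,0,0,0,0,0.0075,1]' | sed -n '2p;4p'
```

```text
position: [527.4, -21.6, 159.2]
contact_force: [0.2, -0.7, -0.1]
position: [528.3, -21.3, 156.6]
contact_force: [-0.2, 1.0, -0.5]
position: [528.3, -21.0, 154.7]
contact_force: [-0.1, -0.7, 0.6]
position: [528.3, -21.0, 152.7]
contact_force: [0.8, -0.4, 1.4]
position: [528.2, -20.8, 144.7]
contact_force: [0.3, 0.4, 1.7]
```

```bash
python3 -m handwheel '[0,0,0,0,0,0.0025,1, 0,0,0,0,0,0.005,1, 0,0,0,0,0,0.0075,1, 0,0,0,0,0,0.010,1, 0,0,0,0,0,0.0115,1]' | sed -n '2p;4p'
python3 -m handwheel '[0,0,0,0,0,0,1]' | sed -n '2p;4p'
python3 -m handwheel '[0,0,0,0,0,-0.02,1, 0,0,0,0,0,-0.05,1,0,0,0,-0.03,0,-0.08,1, 0,0,0,-0.06,0,-0.08,1]'; python3 look.py 533 -8 145 bA
```

```text
position: [527.9, -21.0, 132.9]
contact_force: [0.3, 1.5, 0.9]
position: [527.7, -21.1, 132.9]
contact_force: [-0.6, -0.1, 0.3]
t: 13.63
position: [503.9, -75.1, 217.5]
tool_rot: [0.001, 0.847, 0.532, 0.002]
contact_force: [1.3, -2.4, 0.6]
gripper_width: -0.2
grip_force: 0.0
scene 279 174 4.125
wrist 245 17 1.8857142857142857
top 287 143 4.125
```

View pics/bA.png

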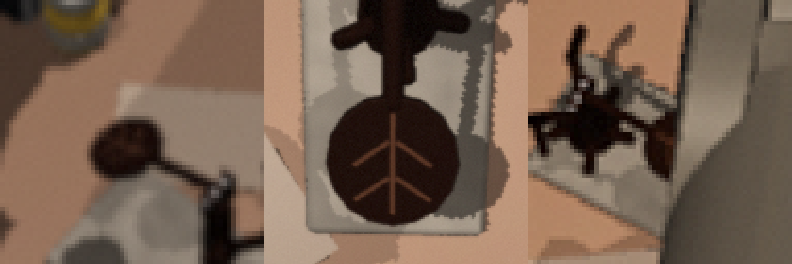

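The brown leaf has drooped, with its centre at scene (309.3,209.9). The arm hides it in the top view.

Run:
```python
from droop import *
L=lambda f:dict(np.load(f))
show([559,46,154],64,[("scene",L("bAscene.npz"),(309.3,209.9),(307.3,203))],0)
c=L("bAscene.npz"); a=L("scene0.npz")["pixels"]; b=c["pixels"]
# slabs/bystanders unmoved: compare patches by phase correlation
g=lambda i:cv2.cvtColor(i,cv2.COLOR_RGB2GRAY).astype(np.float32)
for n,(x0,y0,x1,y1) in dict(white=(395,225,445,275),clay=(205,225,260,272),brown=(300,235,352,268),tin=(195,285,260,340),pack=(340,315,400,350),log=(340,175,378,203),jar=(284,158,310,190)).items():
    A,B=g(a)[y0:y1,x0:x1],g(b)[y0:y1,x0:x1]; print(n,np.round(cv2.phaseCorrelate(A,B,cv2.createHanningWindow(A.shape[::-1],cv2.CV_32F)),2))
```

```text
scene 0 droop 22.5 res px 0.14 bias [-0.3  0.9]
scene 0.03 droop 23.5 res px 0.11 bias [-0.4  0.4]
scene 0.06 droop 25.0 res px 0.24 bias [-0.4 -0. ]Traceback (most recent call last):
  File "<stdin>", line 8, in <module>
    return _wrapfunc(a, 'round', decimals=decimals, out=out)
    return _wrapit(obj, method, *args, **kwds)
    conv = _array_converter(obj)
ValueError: setting an array element with a sequence. The requested array has an inhomogeneous shape after 1 dimensions. The detected shape was (2,) + inhomogeneous part.
```

The touch height and finger size cap the brown droop at about 21°, so the scene reading is within its pixel error. I'll check that nothing shifted, then hand in.

Run:
```python
from h import *
a=np.load("scene0.npz")["pixels"]; b=np.load("bAscene.npz")["pixels"]
g=lambda i:cv2.cvtColor(i,cv2.COLOR_RGB2GRAY).astype(np.float32)
for n,(x0,y0,x1,y1) in dict(white=(395,225,445,275),clay=(205,225,260,272),brown=(300,235,352,268),tin=(195,285,260,340),pack=(340,315,400,350),log=(340,175,378,203),jar=(284,158,310,190)).items():
    A=g(a)[y0+3:y1-3,x0+3:x1-3];m=cv2.matchTemplate(g(b)[y0-3:y1+3,x0-3:x1+3],A,5);l=cv2.minMaxLoc(m);print(n,np.array(l[3])-6,round(l[1],2))
from cell import r,monitor
s=monitor.read_state();print(s["t"],s["position"]);print(r.finish_job())
```

```text
white [0 0] 0.96
clay [1 0] 0.57
brown [0 0] 0.97
tin [0 0] 1.0
pack [0 0] 1.0
log [0 0] 0.87
jar [1 1] 0.73
13.7833 [501.08747701 -76.79766794 213.87736913]
the job is handed in; nothing more can be done
None
```

The white, terracotta-orange and dark-brown leaves were touched in that order and left drooping about 19°, 20.5° and 20–21°; the last camera reading put the brown leaf nearer 23°, but touch height limits it to about 21°. A last check against the first image showed the white and brown trees, tin and clay unmoved; the orange tree and jar matched within a pixel, but shadows made those two checks weak. I handed the job in at 13.8 s.

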